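Wipe the flange clear, then hold the snap ring spread at the axle groove

TASK

Wipe the three slag chips off the flange plate with the scraper block, not the fingers, and stand the scraper upright on the bench again. Then take the snap-ring pliers by their red handles, squeeze them fully to spread the brass ring, and lower it, spread, over the upright shaft to the copper-coloured groove. Finish while holding it there: fully spread, level, at mid-groove, centred without leaning on the shaft; leave everything else on the bench alone.

Things in the scene. Friction and masses are not known exactly. Their poses are not given: they have to be found in the camera images.
- axle: Axle stub on a bright flange plate, fixed to the bench. Origin: on the shaft axis at bench level, z up. Plate 20 mm thick, y -45 to +45, x -170 (open end, towards the robot) to +55 mm; two 5 mm high bolt heads at x 42. Upright shaft, 40 mm diameter, weld bead to 26 mm from the axis at its foot. The chips lie at x -155 to -80, within 32 mm of the centre line.
- groove (a point): Copper-coloured groove, 34 mm diameter, 10 mm high (67 to 77 mm above the bench). This point: its mid-height on the shaft axis, 72 mm above the bench.
- shaft_top (a point): Centre of the shaft's top end, 107 mm above the bench; the top 10 mm tapers to 28 mm diameter.
- plate_end (a point): middle of the plate's open end, on its top face, 20 mm above the bench
- scraper: Scraper block standing on its black rubber foot. Foot with steel strip: 30 (x) by 100 (y) by 30 mm high; on its middle an orange upright grip 26 (x) by 30 mm (y), from 30 to 72 mm height. Origin: centre of the underside, z up. 0.15 to 0.3 kg. Pinch the grip across y from above, wipe along x.
- chip1: Dark slag chip, about 16 x 15 x 7 mm, 12 g, loose, lying flat on the flange plate at the start. Origin: its centre.
- chip2: Dark slag chip, about 16 x 15 x 7 mm, 12 g, loose, lying flat on the flange plate at the start. Origin: its centre.
- chip3: Dark slag chip, about 16 x 15 x 7 mm, 12 g, loose, lying flat on the flange plate at the start. Origin: its centre.
- pliers: Spreading pliers lying flat, 0.27 kg, brass snap ring captive on the tips. Origin: on the pivot, at the underside; x points to the ring, z up. Red handles z 0 to 18 mm, x -115 to -38, 11 mm thick; over their outsides 61 mm at x -60 and 81 mm at the ends when relaxed, parallel and 40 mm when squeezed. Pivot boss 20 mm high. Ring z 7 to 11 mm, reaching to x +106 (relaxed).
- grip_point (a point): Where to pinch the pliers from above, along their y: on the centre line at x -60 mm, 9 mm above the underside, near the balance point. Sprung: the squeeze starts at about 4 N and reaches the built-in stop at about 14 N per finger; a 40 N grip holds it firmly on the stop. Let go, they open again.
- ring_center (a point): Centre of the spread ring's opening: on the pliers' centre line at x +65.5 mm, 9 mm above the underside, mid-thickness; axes as pliers. Relaxed, the ring opens only 37 mm; fully spread it clears the shaft by about 3 mm all round if this point is on the axis. Droop in the grip shows here.
- handle_left (a joint): squeeze of the pliers: 0 relaxed, 0.18 rad fully squeezed (ring fully spread); handle_right and the ring follow
- hammer: chipping hammer with a red handle on the far part of the bench; leave alone. Origin on its underside.
- tube_long: dark rectangular tube offcut, 140 x 90 x 50 mm; leave alone
- tube_short: dark square tube offcut, 70 x 50 x 50 mm; leave alone
- disc: brown grinding disc, 115 mm diameter, 14 mm high; leave alone
- jar: amber jar with a blue lid, 60 mm diameter, 75 mm high; leave alone
- washer: steel thrust washer, 68 mm diameter, 7 mm thick; leave alone
- magnet: red and steel square holding magnet, about 100 mm square, 18 mm high; leave alone
Not all that is in view belongs to the job. Leave any black or turquoise look-alike of the axle alone.

How it is judged:
By the outcome, as a careful person would: the job done as asked, in the order asked, and still so for the second after the job is handed in, while the arm keeps its last pose, push and grip.
It also fails if it takes over 72 s, if anything falls off the work surface, if the arm or the gripper's body presses on something with over 40 N, if the wrist force passes 120 N, or if a joint passes its speed limit or range.

ROBOT

A 6-joint arm with a two-finger parallel gripper is mounted at the origin on the work surface. World frame = base frame: x ahead of the robot, y to its left, z up, the work surface at z = 0. Lengths are in m, angles in rad, forces in N, time in s.
With the tool pointing down it reaches from about 0.275 to 0.75 m from the base axis. Payload 10.2 kg.
Tool frame: the origin (TCP) lies at the very end of the fingers, on their centre line; the grasp point (between the pads) lies 19 mm behind it; z points along the fingers, y is the line along which they close (so a half turn about z gives the same grasp; the last joint's range is limited). The gripper opens to 88 mm and grips with 3 to 60 N. Pads are 18 mm wide; open, the fingers measure 123 mm over their backs; the gripper's body (75 mm by 187 mm) begins 45 mm behind the grasp point.
Start: joints at [0.94, 0.313, 1.498, -0, 1.331, -0.223], TCP at [0.208, 0.482, 0.239] pointing down, gripper open.
Joint ranges: [-2.94, 2.94], [-0.97, 2.17], [0.19, 2.56], [-1.23, 4.37], [0.02, 3.11], [-2.88, 2.88]. Speed limits (rad/s): [2.39, 2.39, 3.01, 3.14, 3.14, 3.14].

INTERFACE

Orientations are given as [roll, pitch, yaw] about the fixed x, y, z axes, in that order (R = Rz(yaw) Ry(pitch) Rx(roll)).
In Python, from plant import read_state, get_image, arm, boxes_of, silhouettes, spot_point gives the robot as it stands.
- The arm moves only by the shell command python3 -m creep 'ROWS' [OPENING] [FORCE]. ROWS is JSON, a list that holds one entry, the list of rows, each a list of 4 numbers: the shift along the tool's x, y, z in m, then the turn about the tool's z in rad. In form: [[[dx, dy, dz, yaw], ...]]. A call has 1 to 20 rows; each row is the pose to reach, as a shift and turn from the pose commanded when the call began, along the tool's axes at that moment; what a row does not reach only later rows make up. A row lasts 1/10 s, in which the tool goes at most 50 mm and 8.59 degrees, less where a joint would pass 70% of its speed; a pose out of reach is approached as far as the arm can. A call with a gripper value outside its range is refused whole. OPENING is the opening, from 0 (shut) to 1 (fully open), set as the call begins (- or left out, the last holds). The fingers move at their own pace and stop on an object; FORCE is the grip in N (left out, the last holds). Time passes only in rows, so rows that repeat a pose let the fingers close. It gives the time, the measured TCP pose, the force, the opening and the grip force at its end, in the units of the state.
- read_state(): the state, without advancing time (a new reading comes with each control period).
- get_image(name): name is "scene" or "top"; returns a dict with "color" (384x512x3 uint8, red, green, blue), "K" (3x3 intrinsics, pixels), "R" (3x3) and "t" (3): a world point X has camera coordinates R X + t. Camera axes: x right, y down, z forward; pixel columns grow to the right and rows downward; lengths in m; the calibration is good to about 2 mm. A picture is of the moment at which its call begins. There is no depth.
- arm.finish_job(): hands the job in; it is judged then, once.
Trained networks look in a picture, given as the dict that the camera call returned (one of the last four; its "shot" number tells which), for a name from the list of things; names that differ only in an ending like _2 or _b are one class to them, and where a whole thing is asked for, a point or a joint stands for the part that bears it (a point fixed in the world has none). Each returns a list of dicts, best first, with "conf" (0 to 1); they miss things now and then, are a little off and sometimes report something else, mostly with a low value. They report only what shows in the picture. A call takes as long as a camera call. They do not tell look-alikes from the thing itself.
- boxes_of(query, picture): "extent" ([centre column, centre row, width, height] in pixels, round what is visible of it).
- silhouettes(query, picture): "pixels" (384x512 bool, what is visible of it) and "extent" ([centre column, centre row, width, height] in pixels, round what is visible of it).
- spot_point(query, picture): "position" ([row, column] in pixels: a listed point, or the origin of a listed thing).
The state is a dict: "time_s": time; "q": joint angles; "qd": joint speeds; "joint_efforts": joint torques, N m; "position": TCP position; "tool_rot": TCP orientation; "force": force on the tool from outside, world axes, zero at the start; "torque": the same for the moment, N m; "width": opening from 0.0 (shut) to 1.0 (fully open); "gripper_force": force on a finger pad.
Only numpy, scipy, OpenCV 4.12 (cv2) and the standard library are available. Lean on these libraries where they do the work, as an engineer would, in place of code of your own. Each camera call takes 0.05 s, during which the arm holds its last target. There are 200 camera calls.

## Working session

There is one attempt and no reset: what is moved stays moved. The work goes in short steps, Python scripts to look and compute and a shell command to move; the robot and the scene stay as the last step left them, time stands still between calls to the robot, and variables do not carry over. Pictures are saved under pics/ and viewed, at most 10 in all, crops included, and the job is handed in when it is done.

```bash
ls; mkdir -p pics
python3 - <<'E'
from plant import *
import cv2,numpy as np
for n in ("scene","top"):
    p=get_image(n); cv2.imwrite(f"pics/{n}0.png",cv2.resize(p["color"][:,:,::-1],(800,600)))
    print(n,p["K"].tolist(),np.round(p["R"],3).tolist(),np.round(p["t"],3).tolist())
    for q in ["axle","groove","shaft_top","plate_end","scraper","chip1","pliers","grip_point","ring_center","hammer"]:
        print(q,[(np.round(d["position"]).tolist(),round(d["conf"],2)) for d in spot_point(q,p)][:4])
print(read_state())
E
```

```text
pics
scene [[375.0153007196347, 0.0, 258.23400088628256], [0.0, 375.0153007196347, 190.0581383493196], [0.0, 0.0, 1.0]] [[0.595, 0.804, -0.021], [0.571, -0.44, -0.693], [-0.566, 0.4, -0.721]] [-0.309, -0.232, 1.485]
axle [([210.0, 174.0], 0.95), ([137.0, 280.0], 0.62), ([237.0, 290.0], 0.58), ([317.0, 127.0], 0.22)]
groove [([195.0, 169.0], 0.75), ([117.0, 278.0], 0.7), ([157.0, 317.0], 0.55)]
shaft_top [([213.0, 289.0], 0.95), ([189.0, 167.0], 0.76), ([105.0, 280.0], 0.75), ([170.0, 324.0], 0.58)]
plate_end [([104.0, 245.0], 0.74), ([214.0, 289.0], 0.66), ([193.0, 262.0], 0.64), ([172.0, 170.0], 0.64)]
scraper [([261.0, 173.0], 0.65), ([238.0, 289.0], 0.44)]
chip1 [([213.0, 269.0], 0.59), ([206.0, 263.0], 0.58), ([200.0, 264.0], 0.46)]
pliers [([168.0, 328.0], 0.86)]
grip_point [([155.0, 316.0], 0.95), ([133.0, 342.0], 0.16)]
ring_center [([179.0, 337.0], 0.61)]
hammer [([279.0, 304.0], 0.72)]
top [[357.64896471470763, 0.0, 254.80975941624683], [0.0, 357.64896471470763, 196.15394124833762], [0.0, 0.0, 1.0]] [[0.006, -1.0, 0.029], [-0.982, -0.011, -0.187], [0.188, -0.028, -0.982]] [-
[... 654 characters left out ...]
, 0.39), ([202.0, 160.0], 0.2)]
{'time_s': 1.1, 'q': array([ 9.39628217e-01,  3.12905741e-01,  1.49771139e+00, -3.30831423e-05,
        1.33098534e+00, -2.23393695e-01]), 'qd': array([-0.00059652, -0.00185433, -0.00067969, -0.00012656,  0.00110761,
        0.00108815]), 'joint_efforts': array([-8.10405945e-04, -4.02122784e+01, -2.52410549e+01,  6.93860580e-02,
        3.21218034e-02, -1.83962908e-05]), 'position': array([0.20821564, 0.48194928, 0.23871295]), 'tool_rot': array([-3.14157596e+00,  2.91632045e-05,  2.73382610e+00]), 'force': array([-0.08149023, -0.2035802 , -0.49307004]), 'torque': array([ 0.02051294, -0.02709001,  0.07725387]), 'gripper_force': 0.0, 'width': 1.0000767028202553}
```

View pics/scene0.png

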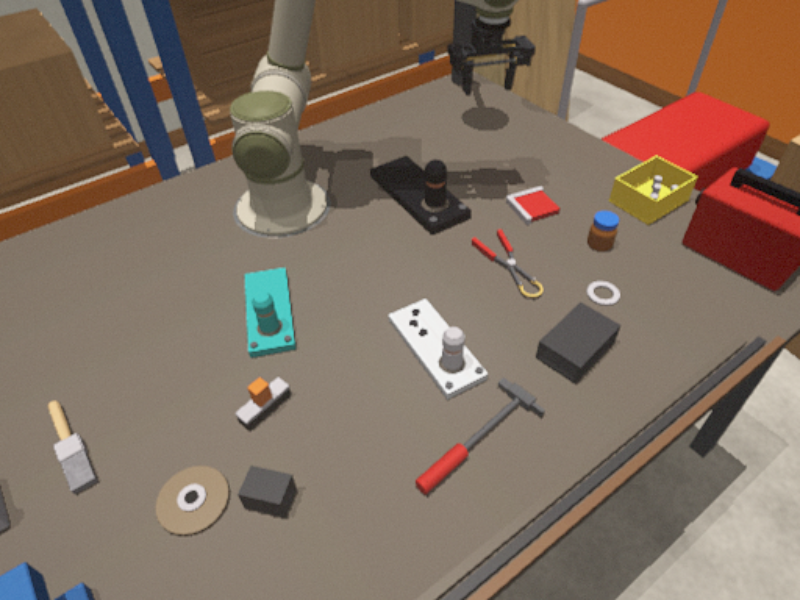

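View pics/top0.png

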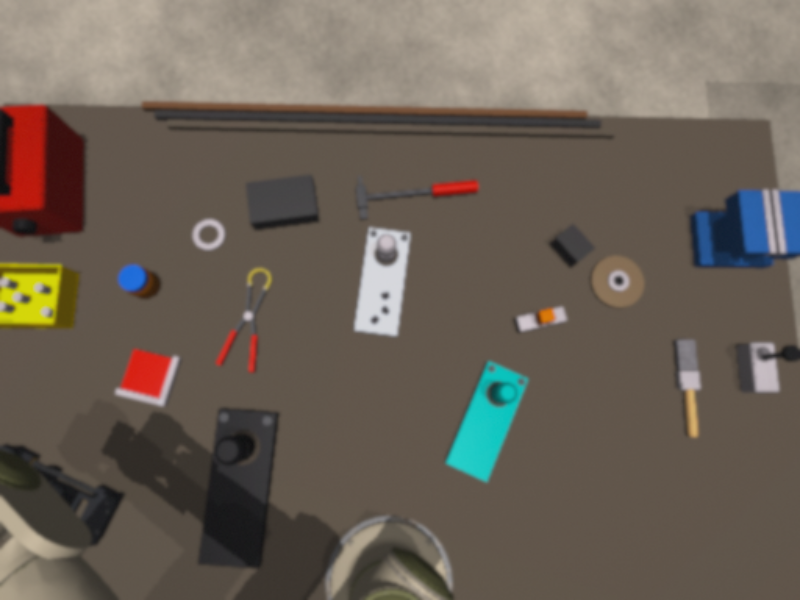

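The scene and top views show three axle look-alikes. In 800x600 top pixels they are white/bright at (386,245), black at (235,447) and turquoise at (502,393); the task needs the white one. The scraper is orange on white at (541,318). The putty knife at (688,365) and the magnet at (150,375) aren't it. The pliers are at (248,315), with the ring at (259,278).

Next I'll fit poses to the silhouettes in both views.

```bash
cat > h.py <<'E'
from plant import *
import numpy as np, cv2
from scipy.optimize import minimize
def proj(p,X):
    c=np.asarray(X,float)@np.asarray(p["R"]).T+p["t"]; u=c@np.asarray(p["K"]).T
    return u[:,:2]/u[:,2:]
def back(p,uv,z):
    d=np.asarray(p["R"]).T@np.linalg.solve(p["K"],[uv[0],uv[1],1.]); o=-np.asarray(p["R"]).T@np.asarray(p["t"])
    return o+d*(z-o[2])/d[2]
def box(x0,x1,y0,y1,z0,z1): return np.array([[x,y,z] for x in(x0,x1) for y in(y0,y1) for z in(z0,z1)])/1e3
def cyl(r,z0,z1,r1=None,x=0,y=0):
    a=np.linspace(0,2*np.pi,24); r1=r if r1 is None else r1
    return np.vstack([np.c_[x+r*np.cos(a),y+r*np.sin(a),a*0+z0],np.c_[x+r1*np.cos(a),y+r1*np.sin(a),a*0+z1]])/1e3
AX=[box(-170,55,-45,45,0,20),cyl(20,20,97),cyl(20,97,107,14)]
SC=[box(-15,15,-50,50,0,30),box(-13,13,-15,15,30,72)]
def place(X,s):
    c,q=np.cos(s[2]),np.sin(s[2]); z=s[3] if len(s)>3 else 0
    return X@np.array([[c,q,0],[-q,c,0],[0,0,1]])+[s[0],s[1],z]
def render(p,parts,s):
    k=4; m=np.zeros((384*k,512*k),np.uint8)
    for X in parts:
        u=(proj(p,place(X,s))+.5)*k-.5
        h=cv2.convexHull(np.round(u*16).astype(np.int32)); cv2.fillConvexPoly(m,h,255,shift=4)
    return cv2.resize(m,(512,384),interpolation=cv2.INTER_AREA)/255.
def mask(q,p,s0,zc=.02):
    uv=proj(p,np.array([[s0[0],s0[1],zc]]))[0]
    c=[d for d in silhouettes(q,p)]
    if not c: return None
    d=min(c,key=lambda d:np.hypot(*(np.array(d["extent"][:2])-uv)))
    return np.asarray(d["pixels"],float)
def fit(parts,views,s0,n=3):
    def f(v):
        s=np.r_[v[:n]/100,0] if n<3 else np.r_[v[:2]/100,v[2]/5]
        return sum(np.abs(render(p,parts,s)-m).sum() for p,m in views)/sum(m.sum() for p,m in views)
    v0=np.array([s0[0]*100,s0[1]*100,s0[2]*5]); best=None
    for d in (1.5,.3):
        r=minimize(f,v0,method="Nelder-Mead",options=dict(initial_simplex=np.vstack([v0,v0+np.eye(3)*d]),xatol=1e-3,fatol=1e-5)); v0=r.x
    return np.r_[v0[:2]/100,v0[2]/5],r.fun
E
python3 - <<'E'
from h import *
T=get_image("top");S=get_image("scene")
g=lambda u,v,z:back(T,(u*.64,v*.64),z)
top=g(386,240,.107);e=g(376,334,.02);y=np.arctan2(*(top-e)[1::-1])
a0=np.r_[top[:2],y]
L=g(518,324,.03);Rr=g(565,314,.03);c=(L+Rr)/2;d=L-Rr
s0=np.r_[c[:2],np.arctan2(-d[0],d[1])]
print(a0,s0)
for q,P,i in(("axle",AX,a0),("scraper",SC,s0)):
    V=[(p,mask(q,p,i)) for p in(T,S)]
    print(q,[m is not None and m.sum() for _,m in V])
    for vs in (V,V[:1],V[1:]):print(fit(P,vs,i))
for q,z in(("pliers",0.0),("grip_point",.009),("ring_center",.009),("chip1",.0235)):
  for p in(T,S):
    print(q,[(np.round(back(p,d["position"][::-1],z)[:2],4),round(d["conf"],2)) for d in spot_point(q,p)])
m=g(248,315,.02);r=g(259,270,.009);print("pl",m,r)
for n,p in(("t",T),("s",S)):
    pc=proj(p,np.array([[*(top+e)[:2]/2,.02]]))[0].astype(int)
    im=p["color"][max(0,pc[1]-60):pc[1]+60,pc[0]-100:pc[0]+100][:,:,::-1]
    cv2.imwrite(f"pics/c{n}.png",im); 
A=[cv2.resize(cv2.imread(f"pics/c{n}.png"),(600,300)) for n in"ts"]; cv2.imwrite("pics/crop.png",np.vstack(A))
E
```

```text
[ 0.65912348  0.01208088 -0.10385836] [ 0.51742218 -0.31317259  0.2191537 ]
axle [np.float64(1717.0), np.float64(1930.0)]
(array([ 0.65680192,  0.01180019, -0.12642992]), np.float64(0.07909052296542417))
(array([ 0.65703825,  0.01280793, -0.11960638]), np.float64(0.08861557436020419))
(array([ 0.65739659,  0.01093228, -0.12878055]), np.float64(0.06448237326018491))
scraper [np.float64(328.0), np.float64(621.0)]
(array([ 0.5193644 , -0.3126491 ,  0.26515629]), np.float64(0.09706398892539103))
(array([ 0.51919925, -0.31136801,  0.25502221]), np.float64(0.08811573409851745))
(array([ 0.51947113, -0.31250364,  0.26306607]), np.float64(0.09924536642354205))
pliers [(array([0.5247, 0.2988]), 0.66)]
pliers [(array([0.5204, 0.2963]), 0.58)]
grip_point [(array([ 0.5275, -0.3152]), 0.62), (array([0.4641, 0.2988]), 0.61), (array([0.7047, 0.3932]), 0.32)]
grip_point [(array([0.4556, 0.3176]), 0.6), (array([ 0.7948, -0.0424]), 0.37)]
ring_center [(array([0.5852, 0.2864]), 0.81)]
ring_center [(array([0.5876, 0.2827]), 0.74), (array([ 0.7969, -0.0432]), 0.32), (array([0.5181, 0.0238]), 0.23)]
chip1 [(array([0.5495, 0.017 ]), 0.44), (array([0.5289, 0.02  ]), 0.42)]
chip1 [(array([0.5687, 0.0205]), 0.56), (array([0.5257, 0.0111]), 0.56), (array([0.5045, 0.0367]), 0.43)]
pl [0.52094353 0.29521425 0.02      ] [0.61988634 0.28013936 0.009     ]
```

View pics/crop.png

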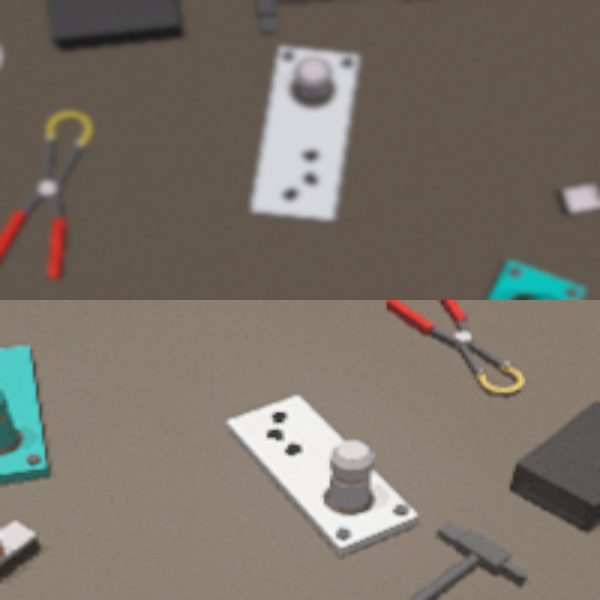

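The crop shows the bright plate with three chips and a copper band round its shaft, so it is the right axle. Now I'll work out the shift to above the scraper.

```bash
cat >> h.py <<'E'
from scipy.spatial.transform import Rotation as Ro
def shift(pos,yaw,st=None):
    s=st or read_state(); R=Ro.from_euler("xyz",s["tool_rot"]).as_matrix()
    d=R.T@(np.array(pos)-s["position"]); w=(s["tool_rot"][2]-yaw+np.pi)%(2*np.pi)-np.pi
    print("shift",np.round(d,4),"turn",round(w,3),"| pos",np.round(s["position"],4),np.round(s["tool_rot"],4),"t",round(s["time_s"],2),"F",np.round(s["force"],1),"w",round(s["width"],3))
E
python3 -c "
from h import *
shift([.5194,-.3126,.15],.262)"
```

```text
shift [-0.6008 -0.606   0.0887] turn 2.472 | pos [0.2082 0.482  0.2387] [3.1415 0.     2.7338] t 1.8 F [-0.9 -0.2  0.1] w 0.999
```

```bash
python3 -m creep '[[[-0.601,-0.606,0.02,2.472],[-0.601,-0.606,0.02,2.472],[-0.601,-0.606,0.02,2.472],[-0.601,-0.606,0.02,2.472],[-0.601,-0.606,0.02,2.472],[-0.601,-0.606,0.02,2.472],[-0.601,-0.606,0.02,2.472],[-0.601,-0.606,0.02,2.472],[-0.601,-0.606,0.02,2.472],[-0.601,-0.606,0.02,2.472],[-0.601,-0.606,0.02,2.472],[-0.601,-0.606,0.02,2.472],[-0.601,-0.606,0.02,2.472],[-0.601,-0.606,0.02,2.472],[-0.601,-0.606,0.02,2.472],[-0.601,-0.606,0.02,2.472],[-0.601,-0.606,0.02,2.472],[-0.601,-0.606,0.05,2.472],[-0.601,-0.606,0.089,2.472],[-0.601,-0.606,0.089,2.472]]]' 1 30
python3 - <<'E'
from h import *
T=get_image("top");S=get_image("scene")
sc=np.array([.5194,-.3126,.262])
V=[(p,mask("scraper",p,sc)) for p in(S,)]
print(fit(SC,V,sc)); shift([.5194,-.3126,.042],.262)
A=[]
for p in(T,S):
    c=proj(p,np.array([[*sc[:2],.05]]))[0].astype(int); A.append(cv2.resize(p["color"][c[1]-45:c[1]+45,c[0]-60:c[0]+60][:,:,::-1],(480,360),interpolation=cv2.INTER_CUBIC)[:300])
cv2.imwrite("pics/sc1.png",np.vstack(A))
E
```

```text
time_s: 3.8
position: [0.5178, -0.3115, 0.1449]
tool_rot: [-3.134, 0.005, 0.261]
force: [0.1, 0.9, 0.1]
width: 0.999
gripper_force: 0.0
(array([ 0.52081927, -0.31248072,  0.29412159]), np.float64(0.1363986928104575))
shift [-0.0009 -0.0008  0.1098] turn 0.0 | pos [ 0.5202 -0.313   0.1518] [ 3.1394e+00 -1.4000e-03  2.6220e-01] t 3.95 F [ 0.4 -0.1  0.5] w 1.002
```

View pics/sc1.png

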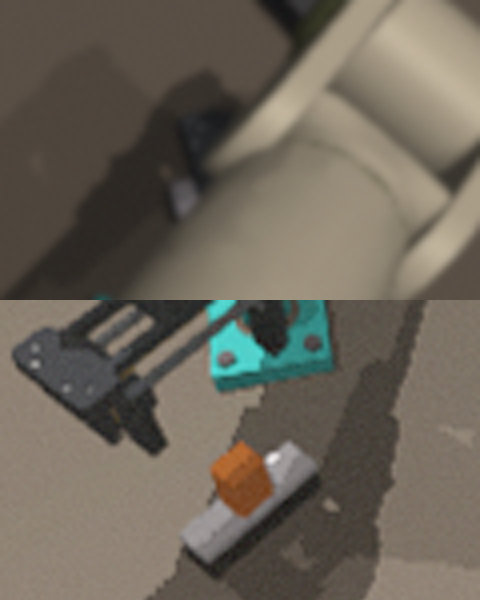

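The scene crop (lower half) shows the orange grip under the open fingers, with the turquoise look-alike clear of them. I'll descend, grip and lift.

```bash
python3 -m creep '[[[0,0,0.04,0],[0,0,0.08,0],[0,0,0.108,0],[0,0,0.108,0],[0,0,0.108,0],[0,0,0.108,0]]]' 1 30
python3 -m creep '[[[0,0,0,0],[0,0,0,0],[0,0,0,0],[0,0,0,0],[0,0,0,0],[0,0,0,0],[0,0,0,0]]]' 0 45
python3 -m creep '[[[0,0,-0.03,0],[0,0,-0.07,0],[0,0,-0.1,0],[0,0,-0.1,0],[0,0,-0.1,0],[0,0,-0.1,0]]]' 0 45
python3 - <<'E'
from h import *
a=np.array([.657,.012,-.127])
st=read_state()
for x,z in((-.046,.14),(-.046,.062),(-.21,.062)):
    P=place(np.array([[x,0,z]]),a)[0]; print(P); shift(P,a[2],st)
S=get_image("scene")
cv2.imwrite("pics/l.png",cv2.resize(S["color"][:,:,::-1],(800,600)))
E
```

```text
time_s: 4.55
position: [0.5208, -0.3136, 0.0446]
tool_rot: [3.138, -0.003, 0.262]
force: [-0.1, 0.4, -0.3]
width: 1.0
gripper_force: 0.0
time_s: 5.25
position: [0.5196, -0.3127, 0.0417]
tool_rot: [-3.141, 0.0, 0.262]
force: [-0.5, -0.2, -0.4]
width: 0.391
gripper_force: 0.0
time_s: 5.85
position: [0.5189, -0.3121, 0.1395]
tool_rot: [-3.138, 0.002, 0.262]
force: [-1.9, 0.1, -3.0]
width: 0.337
gripper_force: 44.9
[0.61137047 0.01782631 0.14      ]
shift [ 0.1747 -0.2947  0.    ] turn 0.389 | pos [ 0.5189 -0.3121  0.1395] [-3.1384e+00  2.1000e-03  2.6180e-01] t 5.85 F [-1.9  0.1 -3. ] w 0.337
[0.61137047 0.01782631 0.062     ]
shift [ 0.1749 -0.2945  0.078 ] turn 0.389 | pos [ 0.5189 -0.3121  0.1395] [-3.1384e+00  2.1000e-03  2.6180e-01] t 5.85 F [-1.9  0.1 -3. ] w 0.337
[0.44869127 0.03859836 0.062     ]
shift [ 0.0231 -0.3566  0.0786] turn 0.389 | pos [ 0.5189 -0.3121  0.1395] [-3.1384e+00  2.1000e-03  2.6180e-01] t 5.85 F [-1.9  0.1 -3. ] w 0.337
```

View pics/l.png

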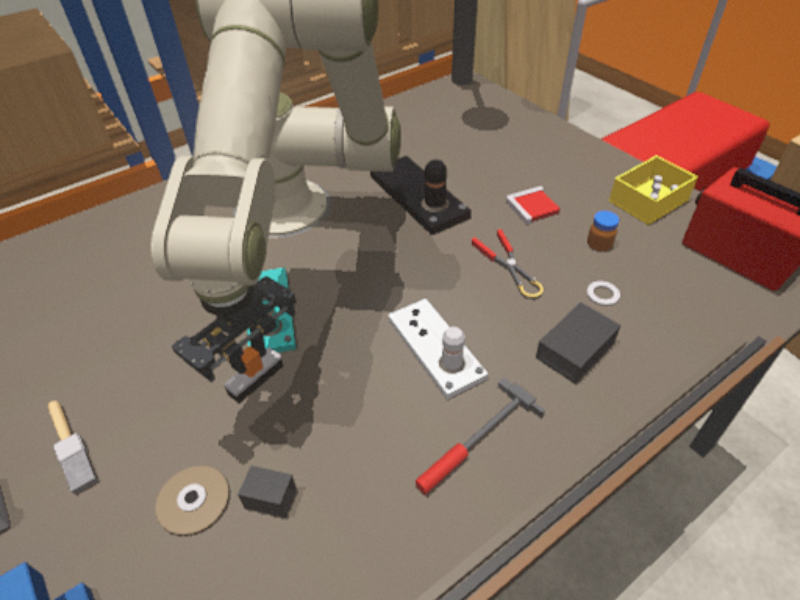

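The scraper is held and level. Next it goes over the plate between the shaft and the chips, then lowers.

```bash
python3 -m creep '[[[0.04,-0.04,-0.01,0.389],[0.175,-0.294,-0.01,0.389],[0.175,-0.294,-0.01,0.389],[0.175,-0.294,-0.01,0.389],[0.175,-0.294,-0.01,0.389],[0.175,-0.294,-0.01,0.389],[0.175,-0.294,-0.01,0.389],[0.175,-0.294,-0.01,0.389],[0.175,-0.294,0.01,0.389],[0.175,-0.294,0.01,0.389],[0.175,-0.294,0.01,0.389]]]' 0 45
python3 - <<'E'
from h import *
a=np.array([.657,.012,-.127])
P=place(np.array([[-.046,0,.062]]),a)[0];shift(P,a[2])
S=get_image("scene");T=get_image("top")
A=[]
for p in(T,S):
    c=proj(p,np.array([[.6,.02,.05]]))[0].astype(int); A.append(cv2.resize(p["color"][c[1]-45:c[1]+45,c[0]-60:c[0]+60][:,:,::-1],(400,300),interpolation=cv2.INTER_CUBIC))
cv2.imwrite("pics/w1.png",np.hstack(A))
E
```

```text
time_s: 7.0
position: [0.6122, 0.0161, 0.131]
tool_rot: [-3.142, 0.002, -0.128]
force: [0.2, 0.3, -2.7]
width: 0.335
gripper_force: 44.9
shift [-0.0009 -0.0016  0.069 ] turn -0.001 | pos [0.6122 0.0161 0.131 ] [-3.1416e+00  2.1000e-03 -1.2780e-01] t 7.0 F [ 0.2  0.3 -2.7] w 0.335
```

View pics/w1.png

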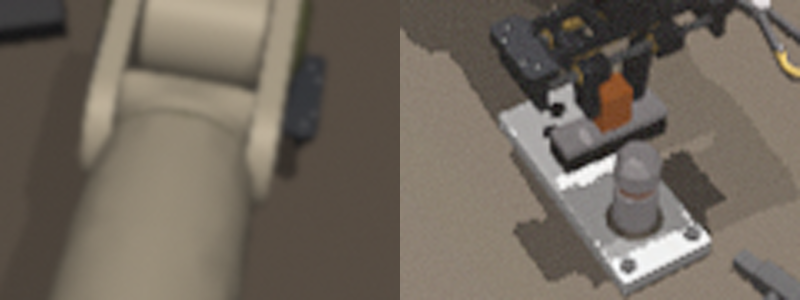

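The scraper hovers over the plate, between the shaft (635,190 in this picture) and the chips at about (555,115). I'll lower it and check the contact force.

```bash
python3 -m creep '[[[0,0,0.03,0],[0,0,0.055,0],[0,0,0.067,0],[0,0,0.07,0],[0,0,0.07,0],[0,0,0.07,0],[0,0,0.07,0]]]' 0 45
python3 -c "
from h import *
P=place(np.array([[-.046,0,.061]]),[.657,.012,-.127])[0];shift(P,-.127)"
```

```text
time_s: 7.8
position: [0.6155, 0.0156, 0.0687]
tool_rot: [3.141, -0.01, -0.128]
force: [-10.3, 0.6, 37.9]
width: 0.338
gripper_force: 45.0
shift [-0.0044 -0.0017  0.0077] turn -0.001 | pos [0.6155 0.0156 0.0687] [ 3.1408 -0.0098 -0.1277] t 7.8 F [-10.3   0.6  37.9] w 0.338
```

```bash
python3 -m creep '[[[-0.002,0,-0.012,0],[-0.002,0,-0.03,0],[-0.002,0,-0.03,0],[-0.002,0,-0.03,0]]]' 0 45
python3 - <<'E'
from h import *
S=get_image("scene")
shift([.615,.016,.06],-.127)
s=read_state()["position"]
m=mask("scraper",S,s,.07)
f=lambda v:np.abs(render(S,SC,np.r_[v[:2]/100,v[2]/5,s[2]-.042])-m).sum()/m.sum()
v0=np.array([s[0]*100,s[1]*100,-.127*5])
r=minimize(f,v0,method="Nelder-Mead",options=dict(initial_simplex=np.vstack([v0,v0+np.eye(3)*.5])));print(r.x[:2]/100,r.x[2]/5,r.fun,f(v0))
im=S["color"][:,:,::-1].copy()
for P,st in((AX,np.array([.657,.012,-.127])),(SC,np.r_[s[:2],-.127,s[2]-.042])):
  for X in P:
    pass
k=5;c=proj(S,np.array([[.61,.02,.05]]))[0].astype(int);x0,y0=c[0]-65,c[1]-50
im=cv2.resize(im[y0:y0+100,x0:x0+130],None,fx=k,fy=k,interpolation=cv2.INTER_CUBIC)
def dr(P,st,col):
  for X in P:
    h=cv2.convexHull(np.float32((proj(S,place(X,st))+.5-[x0,y0])*k)); cv2.polylines(im,[h.astype(np.int32)],True,col,1)
dr(AX,[.657,.012,-.127],(0,255,0));dr(SC,np.r_[s[:2],-.127,s[2]-.042],(255,255,0))
cv2.imwrite("pics/w2.png",im)
for d in spot_point("chip1",S): 
    X=back(S,d["position"][::-1],.0235); a=place(np.array([[X[0]-.657,X[1]-.012,0]]),[0,0,.127])[0]; print(np.round(a,4),round(d["conf"],2))
E
```

```text
time_s: 8.2
position: [0.6106, 0.0167, 0.0917]
tool_rot: [-3.142, -0.0, -0.127]
force: [-0.2, -0.2, -3.6]
width: 0.335
gripper_force: 45.0
shift [0.0048 0.0001 0.031 ] turn -0.0 | pos [0.6103 0.0167 0.091 ] [-3.1416e+00  1.0000e-03 -1.2750e-01] t 8.25 F [-0.4 -0.1 -2.8] w 0.339
[0.61286561 0.01342814] -0.06948046612248361 0.5344259096673495 0.6255487269534679
```

View pics/w2.png

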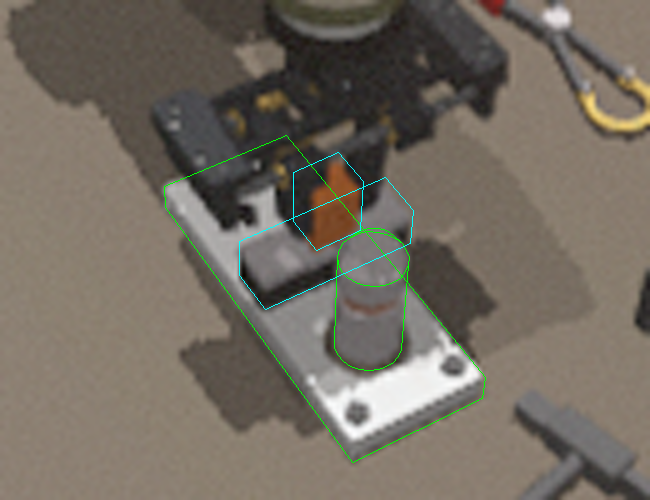

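The overlay matches the axle (green). The contact pushed towards -x, so the foot's front edge probably met the weld bead. I'll retry 10 mm further back.

```bash
python3 -c "
from h import *
for x in(-.053,):
  P=place(np.array([[x,0,.062]]),[.657,.012,-.127])[0];shift(P,-.127)"
python3 -m creep '[[[-0.007,0,0.005,0],[-0.007,0,0.015,0],[-0.007,0,0.022,0],[-0.007,0,0.026,0],[-0.007,0,0.028,0],[-0.007,0,0.028,0],[-0.007,0,0.028,0]]]' 0 45
python3 -c "
from h import *
for x in(-.053,):
  P=place(np.array([[x,0,.062]]),[.657,.012,-.127])[0];shift(P,-.127)"
```

```text
shift [-0.0059 -0.0012  0.0288] turn -0.0 | pos [0.6102 0.0168 0.0908] [-3.1415e+00  1.7000e-03 -1.2740e-01] t 8.35 F [ 0.5 -0.4 -3.5] w 0.335
time_s: 9.05
position: [0.6053, 0.0176, 0.0686]
tool_rot: [3.141, -0.006, -0.127]
force: [-11.4, 1.9, 36.5]
width: 0.336
gripper_force: 45.0
shift [-0.001  -0.001   0.0066] turn -0.0 | pos [0.6053 0.0176 0.0686] [ 3.1413 -0.0056 -0.127 ] t 9.05 F [-11.4   1.9  36.5] w 0.336
```

It stopped at the same height again. The fingers were still closing when I lifted, so the scraper simply hangs about 7 mm lower in the grip, and it is already on the plate. I'll ease the push and wipe.

```bash
python3 -m creep '[[[0,0,-0.004,0],[-0.004,0,-0.004,0],[-0.012,0,-0.004,0],[-0.02,0,-0.004,0],[-0.028,0,-0.004,0],[-0.036,0,-0.004,0],[-0.044,0,-0.004,0]]]' 0 45
python3 - <<'E'
from h import *
S=get_image("scene")
print(read_state()["position"])
for d in spot_point("chip1",S): 
    X=back(S,d["position"][::-1],.0235); a=place(np.array([[X[0]-.657,X[1]-.012,0]]),[0,0,.127])[0]; print(np.round(a,4),round(d["conf"],2))
E
```

```text
time_s: 9.75
position: [0.5615, 0.023, 0.0685]
tool_rot: [3.141, -0.006, -0.127]
force: [5.0, 0.1, 5.5]
width: 0.337
gripper_force: 45.0
[0.5605711  0.02311669 0.06853127]
```

```bash
python3 -m creep '[[[-0.01,0,0,0],[-0.02,0,0,0],[-0.03,0,0,0],[-0.04,0,0,0],[-0.05,0,0,0],[-0.06,0,0,0],[-0.07,0,0,0],[-0.08,0,0,0],[-0.086,0,0,0],[-0.086,0,0,0],[-0.086,0,0,0]]]' 0 45
python3 -m creep '[[[0,0,-0.04,0],[0,0,-0.08,0],[0,0,-0.12,0],[0.02,-0.05,-0.12,0],[0.04,-0.1,-0.12,0],[0.05,-0.15,-0.12,0],[0.05,-0.15,-0.12,0]]]' 0 45
python3 - <<'E'
from h import *
S=get_image("scene");T=get_image("top")
shift([.5194,-.3126,.12],.262)
A=[]
for p in(T,S):
  for q in("chip1",):
   for d in spot_point(q,p): 
    X=back(p,d["position"][::-1],.004); a=place(np.array([[X[0]-.657,X[1]-.012,0]]),[0,0,.127])[0]; print(np.round(a,4),round(d["conf"],2))
  c=proj(p,np.array([[.54,.03,.02]]))[0].astype(int); A.append(cv2.resize(p["color"][c[1]-45:c[1]+45,c[0]-60:c[0]+60][:,:,::-1],(400,300),interpolation=cv2.INTER_CUBIC))
cv2.imwrite("pics/w3.png",np.hstack(A))
E
```

```text
time_s: 10.95
position: [0.474, 0.0343, 0.067]
tool_rot: [-3.142, 0.002, -0.127]
force: [-0.2, -0.5, -3.1]
width: 0.334
gripper_force: 45.0
time_s: 11.65
position: [0.5436, 0.1807, 0.1862]
tool_rot: [-3.141, 0.002, -0.123]
force: [0.9, -0.0, -2.8]
width: 0.34
gripper_force: 45.0
shift [0.0379 0.4894 0.0666] turn -0.387 | pos [0.5429 0.1777 0.1863] [ 3.1409e+00  2.4000e-03 -1.2490e-01] t 11.75 F [ 0.5 -0.6 -2.7] w 0.336
[-0.187   0.0119  0.    ] 0.57
[-0.1977 -0.0134  0.    ] 0.46
[-0.1955  0.0179  0.    ] 0.55
[-0.2014 -0.0199  0.    ] 0.52
[-0.192  -0.0154  0.    ] 0.37
```

View pics/w3.png

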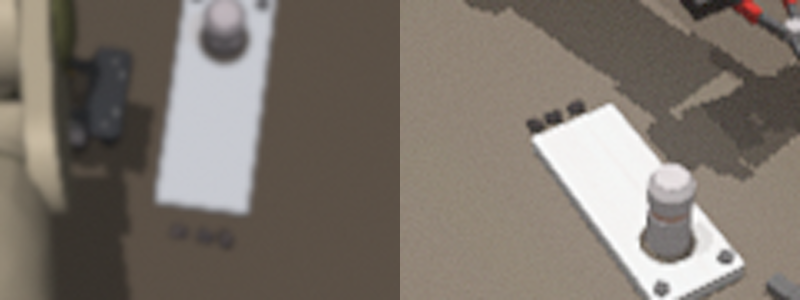

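All three chips lie on the bench in front of the plate's open end: (180-225,235) in the left panel, (535-575,115) in the right. The plate is clean. I'll return the scraper to its old spot.

```bash
python3 -m creep '[[[0.038,0.489,0,-0.387],[0.038,0.489,0,-0.387],[0.038,0.489,0,-0.387],[0.038,0.489,0,-0.387],[0.038,0.489,0,-0.387],[0.038,0.489,0,-0.387],[0.038,0.489,0,-0.387],[0.038,0.489,0,-0.387],[0.038,0.489,0,-0.387],[0.038,0.489,0,-0.387],[0.038,0.489,0.04,-0.387],[0.038,0.489,0.08,-0.387],[0.038,0.489,0.11,-0.387],[0.038,0.489,0.125,-0.387],[0.038,0.489,0.13,-0.387],[0.038,0.489,0.13,-0.387],[0.038,0.489,0.13,-0.387]]]' 0 45
```

```text
time_s: 13.55
position: [0.5195, -0.3139, 0.0594]
tool_rot: [3.139, -0.001, 0.26]
force: [0.7, -0.4, -3.0]
width: 0.335
gripper_force: 45.0
```

Lowering gently until contact.

```bash
python3 -m creep '[[[0,0,0.004,0],[0,0,0.008,0],[0,0,0.01,0],[0,0,0.01,0],[0,0,0.01,0],[0,0,0.01,0]]]' 0 45
```

```text
time_s: 14.15
position: [0.5192, -0.3133, 0.0487]
tool_rot: [3.141, -0.0, 0.26]
force: [-2.5, 1.4, 5.8]
width: 0.338
gripper_force: 45.0
```

```bash
python3 -m creep '[[[0,0,0,0],[0,0,0,0],[0,0,0,0],[0,0,0,0],[0,0,0,0],[0,0,0,0],[0,0,0,0],[0,0,0,0],[0,0,0,0]]]' 1 20
python3 -m creep '[[[0,0,-0.03,0],[0,0,-0.08,0],[0,0,-0.12,0],[0,-0.05,-0.12,0],[0,-0.1,-0.12,0],[0,-0.15,-0.12,0],[0,-0.15,-0.12,0],[0,-0.15,-0.12,0]]]' 1 20
python3 - <<'E'
from h import *
S=get_image("scene");T=get_image("top")
sc=np.array([.5194,-.3126,.262])
V=[(S,mask("scraper",S,sc))];print(V[0][1].sum(),fit(SC,V,sc))
# pliers
mm=[]
for p in(T,S):
    for q,z in(("pliers",0.0),("grip_point",.009),("ring_center",.009)):
        print(q,[(np.round(back(p,d["position"][::-1],z)[:2],4),round(d["conf"],2)) for d in spot_point(q,p)][:2])
    c=proj(p,np.array([[.51,.3,.01]]))[0].astype(int); print(c)
    mm.append(cv2.resize(p["color"][c[1]-45:c[1]+45,c[0]-60:c[0]+60][:,:,::-1],(400,300),interpolation=cv2.INTER_CUBIC))
cv2.imwrite("pics/p1.png",np.hstack(mm)); np.savez("ts.npz",T=T["color"],S=S["color"])
shift([.46,.3,.15],-.17)
E
```

```text
time_s: 15.05
position: [0.5189, -0.3132, 0.0477]
tool_rot: [-3.142, 0.0, 0.26]
force: [-0.2, -0.3, -0.0]
width: 1.001
gripper_force: 0.0
time_s: 15.85
position: [0.4806, -0.1679, 0.1682]
tool_rot: [3.141, -0.001, 0.261]
force: [-0.3, -0.1, -0.7]
width: 1.004
gripper_force: 0.0
637.0 (array([ 0.51666093, -0.3151519 ,  0.24724737]), np.float64(0.07961954012374181))
pliers [(array([0.5218, 0.2974]), 0.75)]
grip_point [(array([0.4576, 0.3058]), 0.78), (array([0.6826, 0.0039]), 0.65)]
ring_center [(array([0.5874, 0.2989]), 0.78), (array([ 0.5985, -0.479 ]), 0.18)]
[157 205]
pliers [(array([0.5059, 0.2968]), 0.68)]
grip_point [(array([0.4585, 0.3072]), 0.62)]
ring_center [(array([0.5752, 0.2721]), 0.77), (array([0.4564, 0.3134]), 0.41)]
[325 167]
shift [ 0.1004 -0.4582  0.0176] turn 0.429 | pos [ 0.4804 -0.1686  0.1676] [-3.1414e+00  1.0000e-04  2.5920e-01] t 16.3 F [0.3 0.1 0.3] w 1.0
```

View pics/p1.png

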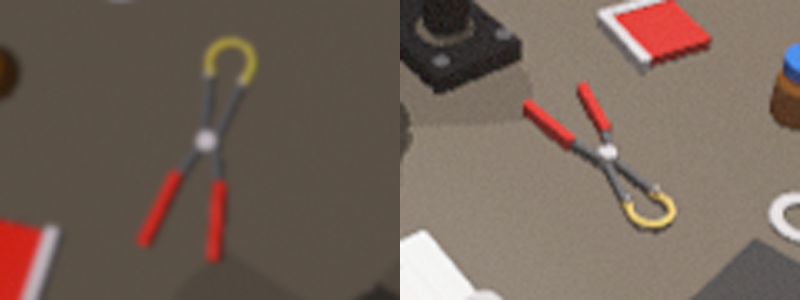

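The pliers show clearly in both views, lying flat with nothing touching them; the magnet is well clear. I'll fit their pose from the red handles and the brass ring.

```bash
cat >> h.py <<'E'
def hbar(s):
    out=[]
    for x,y in((-115,35),(-38,21)):
        for d in(-5.5,5.5):
            for z in(0,18): out.append([x,s*y+d,z])
    return np.array(out)/1e3
PL=[hbar(1),hbar(-1)]
def roi(p,c,r=45):
    u=proj(p,np.array([[c[0],c[1],.01]]))[0].astype(int); m=np.zeros((384,512),bool); m[max(0,u[1]-r):u[1]+r,u[0]-r:u[0]+r]=1; return m
def red(p):
    h=cv2.cvtColor(p["color"],cv2.COLOR_RGB2HSV).astype(int); return ((h[...,0]<8)|(h[...,0]>172))&(h[...,1]>130)&(h[...,2]>60)
def brass(p):
    h=cv2.cvtColor(p["color"],cv2.COLOR_RGB2HSV).astype(int); return (h[...,0]>17)&(h[...,0]<32)&(h[...,1]>110)&(h[...,2]>90)
E
python3 - <<'E'
from h import *
S=get_image("scene");T=get_image("top")
V=[]
for p in(T,S):
    g=roi(p,[.475,.305],32); m=red(p)&g
    n,l,st,cc=cv2.connectedComponentsWithStats(m.astype(np.uint8))
    print([(np.round(cc[i],1).tolist(),int(st[i,4])) for i in range(1,n) if st[i,4]>8])
    keep=np.zeros_like(m)
    for i in range(1,n):
        X=back(p,cc[i],.012)
        if st[i,4]>8 and abs(X[0]-.455)<.05 and abs(X[1]-.305)<.06: keep|=l==i
    V.append((p,keep.astype(float)))
    b=brass(p)&roi(p,[.6,.285],22); y,x=np.nonzero(b); print("ring",len(x),back(p,(x.mean(),y.mean()),.009), "render ref")
i=np.array([.521,.296,-.15])
for vs in(V,V[:1],V[1:]):
    s,f=fit(PL,vs,i); print(np.round(s,4),round(f,3),"grip",place(np.array([[-.06,0,0]]),s)[0,:2],"ring85",place(np.array([[.085,0,0]]),s)[0,:2])
E
```

```text
[([144.4, 222.2], 120), ([161.5, 225.9], 123)]
ring 88 [0.60874049 0.27746223 0.009     ] render ref
[([342.7, 133.4], 162), ([322.4, 153.8], 69), ([309.1, 158.8], 91)]
ring 48 [0.60315695 0.27719581 0.009     ] render ref
[ 0.524   0.2962 -0.2092] 0.212 grip [0.46532981 0.3086368 ] ring85 [0.60716952 0.27852871]
[ 0.5248  0.2969 -0.1988] 0.134 grip [0.46600673 0.30871054] ring85 [0.60815093 0.28007445]
[ 0.519   0.2937 -0.248 ] 0.304 grip [0.46078762 0.30847096] ring85 [0.60135228 0.27288196]
```

Run:
```python
from h import *
T=get_image("top")
pl=np.array([.465,.3085,-.205])
for n,u,z in(("blackshaft",(235,445),.107),("jar",(133,278),.075),("magnet",(150,375),.018)):
    X=back(T,np.array(u)*.64,z); d=place(np.array([[X[0]-pl[0],X[1]-pl[1],0]]),[0,0,-pl[2]])[0]; print(n,X,np.round(d,3))
shift([.465,.3085,.13],-.205)
```

```text
blackshaft [0.26453308 0.2842398  0.107     ] [-0.191 -0.065  0.   ]
jar [0.58333632 0.51206041 0.075     ] [0.074 0.223 0.   ]
magnet [0.39623885 0.48522187 0.018     ] [-0.103  0.159  0.   ]
shift [ 0.1075 -0.4649  0.0377] turn 0.465 | pos [ 0.4804 -0.1684  0.1677] [-3.1416e+00  1.0000e-04  2.5960e-01] t 16.45 F [ 0.8 -1.1  0.3] w 1.003
```

All clear. Moving above the pliers.

```bash
python3 -m creep '[[[0.108,-0.465,0,0.465],[0.108,-0.465,0,0.465],[0.108,-0.465,0,0.465],[0.108,-0.465,0,0.465],[0.108,-0.465,0,0.465],[0.108,-0.465,0,0.465],[0.108,-0.465,0,0.465],[0.108,-0.465,0,0.465],[0.108,-0.465,0,0.465],[0.108,-0.465,0,0.465],[0.108,-0.465,0.04,0.465],[0.108,-0.465,0.08,0.465],[0.108,-0.465,0.09,0.465],[0.108,-0.465,0.09,0.465],[0.108,-0.465,0.09,0.465]]]' 1 20
python3 - <<'E'
from h import *
S=get_image("scene"); s=read_state()["position"]
print(np.round(proj(S,np.array([[.465,.3085,.009],s])),1))
m=red(S)&roi(S,[.475,.305],32)
n,l,st,cc=cv2.connectedComponentsWithStats(m.astype(np.uint8)); print([(np.round(back(S,cc[i],.012)[:2],3).tolist(),int(st[i,4])) for i in range(1,n) if st[i,4]>8])
shift([.465,.3085,.003],-.205)
E
```

```text
time_s: 17.95
position: [0.4664, 0.309, 0.0795]
tool_rot: [-3.14, -0.002, -0.206]
force: [-0.3, -0.3, -0.3]
width: 0.996
gripper_force: 0.0
[[318.5 159.6]
 [320.9 144.3]]
[([0.419, 0.484], 133), ([0.453, 0.338], 67), ([0.443, 0.282], 93)]
shift [-0.0015  0.001   0.0767] turn -0.001 | pos [0.4665 0.3091 0.0797] [-3.1398e+00 -2.8000e-03 -2.0560e-01] t 18.0 F [-0.2  0.5 -0.4] w 1.0
```

```bash
python3 -m creep '[[[0,0,0.03,0],[0,0,0.05,0],[0,0,0.065,0],[0,0,0.074,0],[0,0,0.074,0],[0,0,0.074,0],[0,0,0.074,0]]]' 1 20
python3 -c "
from h import *
shift([.465,.3085,.003],-.205)"
```

```text
time_s: 18.7
position: [0.466, 0.3091, 0.0049]
tool_rot: [-3.141, -0.002, -0.205]
force: [-0.9, -0.1, 0.1]
width: 1.002
gripper_force: 0.0
shift [-0.0008  0.0008  0.0019] turn -0.0 | pos [0.466  0.3091 0.0049] [-3.1405e+00 -1.6000e-03 -2.0530e-01] t 18.7 F [-0.9 -0.1  0.1] w 1.002
```

```bash
python3 -m creep '[[[0,0,0.0015,0],[0,0,0.0015,0],[0,0,0.0015,0],[0,0,0.0015,0],[0,0,0.0015,0],[0,0,0.0015,0],[0,0,0.0015,0],[0,0,0.0015,0],[0,0,0.0015,0],[0,0,0.0015,0],[0,0,0.0015,0],[0,0,0.0015,0]]]' 0 48
```

```text
time_s: 19.9
position: [0.4652, 0.3088, 0.0024]
tool_rot: [3.141, 0.0, -0.205]
force: [-3.9, -1.1, 5.8]
width: 0.43
gripper_force: 47.9
```

```bash
python3 -m creep '[[[0,0,-0.01,0],[0,0,-0.04,0],[0,0,-0.08,0],[0,0,-0.12,0],[0,0,-0.15,0],[0,0,-0.15,0],[0,0,-0.15,0],[0,0,-0.15,0]]]' 0 48
python3 - <<'E'
from h import *
S=get_image("scene");T=get_image("top"); s=read_state()["position"]
h=s[2]-.0024+.009; yaw=-.205
for n,p in(("top",T),("scene",S)):
    b=brass(p); c=proj(p,place(np.array([[.145,0,h]]),[*s[:2],yaw]))[0]
    m=np.zeros_like(b);m[int(c[1])-30:int(c[1])+30,int(c[0])-30:int(c[0])+30]=1;b&=m
    y,x=np.nonzero(b);print(n,len(x),"exp",c,"got",x.mean(),y.mean(),(x.min(),x.max(),y.min(),y.max()),back(p,(x.mean(),y.mean()),h))
    for q in("ring_center","pliers","grip_point"):
        print(q,[(np.round(d["position"][::-1],1),round(d["conf"],2)) for d in spot_point(q,p)][:2])
shift([.465,.3,.15],-.127)
np.savez("lift.npz",T=T["color"],S=S["color"])
E
```

```text
time_s: 20.7
position: [0.4646, 0.3085, 0.1503]
tool_rot: [3.14, 0.003, -0.205]
force: [0.8, 0.1, -3.8]
width: 0.428
gripper_force: 47.8
top 113 exp [154.88925979 164.34709875] got 155.64601769911505 164.68141592920355 (np.int64(144), np.int64(166), np.int64(160), np.int64(173)) [0.60576893 0.27684189 0.15717682]
ring_center [(array([154.5, 170.5]), 0.53)]
pliers [(array([146.4, 193. ]), 0.48)]
grip_point []
scene 60 exp [347.98288018 151.39721913] got 345.5833333333333 151.5 (np.int64(334), np.int64(354), np.int64(145), np.int64(155)) [0.60262954 0.27301212 0.15717682]
ring_center [(array([344.8, 145.9]), 0.91), (array([259.1, 194.4]), 0.52)]
pliers [(array([335.1, 136.4]), 0.57), (array([320. , 124.8]), 0.35)]
grip_point [(array([323.4, 123.2]), 0.75)]
shift [0.0015 0.0087 0.0019] turn -0.078 | pos [0.4653 0.3089 0.1519] [ 3.1413e+00  4.0000e-04 -2.0520e-01] t 21.1 F [-0.6 -0.1 -3.1] w 0.427
```

```bash
python3 -c "
from h import *
shift([.5325,.0279,.15],-.127)"
```

```text
shift [0.1231 0.2614 0.002 ] turn -0.078 | pos [0.4653 0.3089 0.1519] [ 3.1413e+00  4.0000e-04 -2.0520e-01] t 21.1 F [-0.6 -0.1 -3.1] w 0.427
```

```bash
python3 -m creep '[[[0.012,0.026,0,-0.01],[0.03,0.065,0,-0.03],[0.05,0.105,0,-0.05],[0.07,0.147,0,-0.078],[0.09,0.19,0,-0.078],[0.108,0.23,0,-0.078],[0.118,0.25,0,-0.078],[0.123,0.261,0,-0.078],[0.123,0.261,0,-0.078],[0.123,0.261,0,-0.078],[0.123,0.261,0,-0.078]]]' 0 48
cat >> h.py <<'E'
def arc(ri,ro,a,z,t=.004,n=24):
    # convex segments of a C-ring, opening to -x, centred on the ring centre
    th=np.linspace(-a,a,n+1); out=[]
    for b,c in zip(th[:-1],th[1:]):
        out.append(np.array([[r*np.cos(k),r*np.sin(k),z+d] for r in(ri,ro) for k in(b,c) for d in(-t/2,t/2)]))
    return out
def brassmask(p,c,z,r=26):
    u=proj(p,np.array([[c[0],c[1],z]]))[0].astype(int); b=brass(p); m=np.zeros_like(b); m[u[1]-r:u[1]+r,u[0]-r:u[0]+r]=1; return (b&m).astype(float)
E
python3 - <<'E'
from h import *
S=get_image("scene");T=get_image("top"); st=read_state();s=st["position"];yaw=st["tool_rot"][2]
print(s,st["tool_rot"])
z=s[2]-.0024+.009; c=place(np.array([[.1255,0,0]]),[*s[:2],yaw])[0]; print("nominal ring",c[:2],z)
V=[(p,brassmask(p,c,z)) for p in(T,S)]; print([m.sum() for _,m in V])
def f(v,V=V,shape=None):
    ri,w,a=(v[3],v[4],v[5]) if shape is None else shape
    return sum(np.abs(render(p,arc(ri/100,(ri+w)/100,a,z),[v[0]/100,v[1]/100,yaw])-m).sum() for p,m in V)/sum(m.sum() for _,m in V)
v0=np.array([c[0]*100,c[1]*100,0,2.3,.45,1.6])
r=minimize(f,v0,method="Nelder-Mead",options=dict(initial_simplex=np.vstack([v0,v0+np.diag([.5,.5,.1,.2,.15,.3])]),maxiter=600));print("free",np.round(r.x,3),r.fun)
for vs in(V[:1],V[1:]):
    q=minimize(lambda v:f(v,vs,(2.3,.45,r.x[5])),v0[:2],method="Nelder-Mead",options=dict(initial_simplex=np.vstack([v0[:2],v0[:2]+np.eye(2)*.5])));print(np.round(q.x,3),q.fun)
for n,p in(("top",T),("scene",S)):
    for q,zz in(("ring_center",z),("shaft_top",.107),("groove",.072)):
        print(n,q,[(np.round(back(p,d["position"][::-1],zz)[:2],4),round(d["conf"],2)) for d in spot_point(q,p)][:4])
p=S;o=[]
for p in(T,S):
    u=proj(p,np.array([[.64,.012,.1]]))[0].astype(int); o.append(cv2.resize(p["color"][u[1]-37:u[1]+38,u[0]-37:u[0]+38][:,:,::-1],(400,400),interpolation=cv2.INTER_CUBIC))
cv2.imwrite("pics/hov.png",np.hstack(o))
E
```

```text
time_s: 22.2
position: [0.5323, 0.0296, 0.1522]
tool_rot: [-3.141, 0.0, -0.126]
force: [-1.2, 0.3, -3.0]
width: 0.433
gripper_force: 47.8
[0.53240883 0.02932769 0.15225779] [-3.14150559e+00  5.36433695e-05 -1.25726344e-01]
nominal ring [0.65691824 0.01359057] 0.15885779231935
[np.float64(81.0), np.float64(73.0)]
free [65.467  1.166 -0.085  2.725  0.659  1.173] 0.4279857397504456
[66.1    1.096] 0.5415153715807312
[66.063  1.22 ] 0.6139135106097233
top ring_center [(array([0.6529, 0.0061]), 0.57)]
top shaft_top [(array([0.2564, 0.305 ]), 0.96), (array([ 0.3527, -0.2194]), 0.71)]
top groove [(array([ 0.3594, -0.22  ]), 0.79), (array([0.2477, 0.2971]), 0.76), (array([0.6613, 0.0113]), 0.64)]
scene ring_center [(array([ 0.6585, -0.0022]), 0.82), (array([0.8271, 0.1173]), 0.51)]
scene shaft_top [(array([ 0.3515, -0.2279]), 0.87), (array([0.6622, 0.0107]), 0.56)]
scene groove [(array([0.6637, 0.0037]), 0.79), (array([ 0.3532, -0.2113]), 0.74), (array([0.2373, 0.3034]), 0.57), (array([0.6355, 0.4596]), 0.53)]
```

View pics/hov.png

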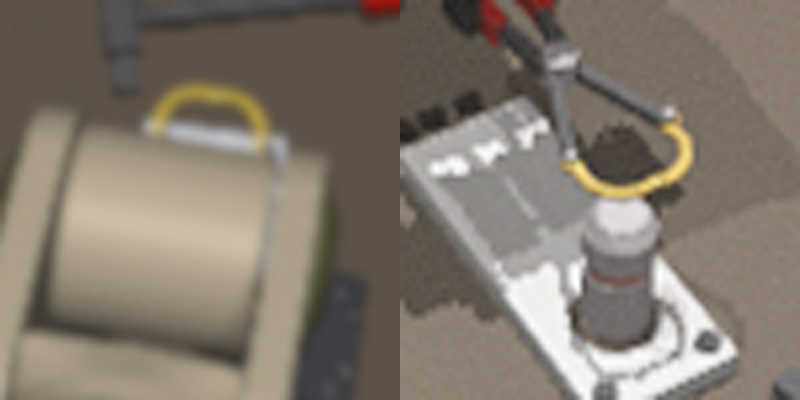

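The left panel (top) shows the brass arc's front beyond the forearm at (210,95). In the right panel (scene) the spread ring hangs just over the shaft top at (620,215), tips at (572,160) and (665,115), and it is symmetric. I'll get the ring's outline in tool axes from the unoccluded lift pictures.

```bash
cat > o.py <<'E'
from h import *
def outline(p,s,yaw,z):
    # brass weight resampled to tool axes (origin: grip), 1 mm grid
    gx,gy=np.meshgrid(np.arange(100,175),np.arange(-45,46),indexing="ij")
    X=place(np.c_[gx.ravel(),gy.ravel(),0*gx.ravel()]/1e3,[s[0],s[1],yaw])+[0,0,z]
    u=proj(p,X).astype(np.float32)
    c=p["color"].astype(np.float32); w=np.clip((np.minimum(c[...,0],c[...,1])-c[...,2])/90,0,1)
    m=cv2.remap(w,u[:,0].reshape(gx.shape),u[:,1].reshape(gx.shape),cv2.INTER_LINEAR)
    return m
def show(m):
    for x in range(72,-1,-4): print(f"{100+x:4d} "+"".join(" .:-=+*#%@"[int(min(9,m[x,y]*10))] for y in range(90,-1,-2)))
E
python3 - <<'E'
from o import *
L=np.load("lift.npz");T=get_image("top");S=get_image("scene")
T0=dict(T,color=L["T"]);S0=dict(S,color=L["S"])
for p in(T0,S0): print("lift");show(outline(p,(.4650,.3087),-.205,.1510+.0066))
s=read_state();print("hover");show(outline(S,s["position"],s["tool_rot"][2],s["position"][2]+.0066))
E
```

```text
lift
 172     ..........................................
 168     ..........................................
 164     ..........................................
 160    ..............:::::::::::::::..............
 156   ...........:-==++***********++=--:..........
 152 ..........:-=+*#%%%#%%%%%%%%%%%%%#*+-:........
 148 .........:=*#%%%#*+====+++++++*##%@%#+-:......
 144 ........-=*%%#*+-::.....:....::--+*%%#*=:.....
 140 .......:=*%%#*=:.................:-+#%%*=:....
 136 .......-+#%%*=:...................:-+#%#+-....
 132 ......:-+#%%*-:...................:-+#%#+-:...
 128 .......:=+#*+-:....................-+#%#*-:...
 124 ........::-==:.....................::==+=-:...
 120 ......... ......................  . ...:--:...
 116 ........       ................        .::....
 112 ........         .............          ......
 108 .........        .............           .....
 104 .........         ............          ......
 100 .........          ...........          ......
lift
 172 .....................................         
 168 ........................................     
[... 1164 characters left out ...]
.... .:+*%@@@%%%%##%%%%@#*+:.          
 148 ......... .-+%@%%#*+++++++*+++#%%%%*=.        
 144 .........:+%%#+-...     ..     .-*%%%#=.      
 140 ........-*%%#=: ...              .:*#%#=.     
 136 .......:=#%#=:....                 -*%%*:     
 132 ........=%%#=:.....                :=#@#-     
 128 ...... -*%%#=......                .=#@*-     
 124 ......:=####+:....         .       .+%%*=.    
 120 ........ :--:......                --::=+:    
 116 .....          ....      ..            :.     
 112 ......          ....         ...              
 108 ........        ...............               
 104 .........        ..............               
 100 ..........       ..............
```

Run:
```python
from h import *
T=get_image("top");S=get_image("scene")
V=[]
for p,n in((T,"top0"),(S,"scene0"),(S,"l")):
    im=cv2.resize(cv2.imread(f"pics/{n}.png"),(512,384),interpolation=cv2.INTER_AREA).astype(float)
    v=im.min(2); g=roi(p,[.6,.02],38 if n=="top0" else 50)
    w=np.clip((v-95)/(200-95),0,1)*g
    full=render(p,[box(-180,70,-60,60,0,25)],[.657,.012,-.127])>0
    ign=render(p,[cyl(32,18,112),cyl(6,18,27,x=42,y=32),cyl(6,18,27,x=42,y=-32)],[.657,.012,-.127])>0
    sub=full&~ign
    V.append((n,p,w,sub))
top=[box(-170,55,-45,45,19.9,20)]
def f(v,vs): return sum(np.abs(render(p,top,[v[0]/100,v[1]/100,v[2]/5])-w)[k].sum() for _,p,w,k in vs)/sum(w[k].sum() for _,p,w,k in vs)
for vs in([V[0]],[V[1]],[V[2]],V[:2]):
    v=np.array([65.7,1.2,-.63])
    for d in(1,.3):
        r=minimize(f,v,args=(vs,),method="Nelder-Mead",options=dict(initial_simplex=np.vstack([v,v+np.eye(3)*d])));v=r.x
    print([x[0] for x in vs],v[0]/100,v[1]/100,v[2]/5,r.fun)
```

```text
['top0'] 0.656074215626856 0.011916988923925138 -0.12303947244612165 0.09311417534233471
['scene0'] 0.6562340558060155 0.010756250084043194 -0.12206508703658085 0.24335646210988038
['l'] 0.6562325849735354 0.010753059018483278 -0.12173172462637012 0.2665550908443238
['top0', 'scene0'] 0.6563179788026845 0.011459622816604042 -0.12072902747056058 0.17192028668822654
```

Ring and shaft agree to about 1 mm. I'll nudge and lower it over the taper, watching the force.

```bash
python3 -m creep '[[[-0.001,-0.001,0.01,0],[-0.001,-0.001,0.03,0],[-0.001,-0.001,0.045,0],[-0.001,-0.001,0.055,0],[-0.001,-0.001,0.059,0],[-0.001,-0.001,0.059,0],[-0.001,-0.001,0.059,0]]]' 0 48
python3 - <<'E'
from o import *
S=get_image("scene");T=get_image("top")
shift([.532,.029,.0654],-.125)
s=read_state()
for p in(T,S): show(outline(p,s["position"],s["tool_rot"][2],s["position"][2]+.0066))
E
```

```text
time_s: 23.5
position: [0.5321, 0.0294, 0.0937]
tool_rot: [3.142, -0.001, -0.127]
force: [0.4, -0.8, -1.9]
width: 0.432
gripper_force: 47.8
shift [-0.0001  0.0004  0.0285] turn -0.002 | pos [0.5321 0.0294 0.0939] [ 3.1415e+00 -1.3000e-03 -1.2720e-01] t 23.6 F [-0.2 -0.4 -2.3] w 0.425
 172    ...........................................
 168   ............................................
 164 ..............................................
 160 ....... ........:::------::::::::........  ...
 156 .          ..:-=++++*********+++=-:..         
 152 .          .:=++++++++++++++++++++=-.         
 148 .         .-===--:............::-=+=-:.       
 144 .       .:=+=-:.                 .--==-:.     
 140 .       :=++-.                    .:-=+-:     
 136        .-=+-:                       :=+=:     
 132 .       :==-.                       :==-:     
 128 .       .:-:.                      .:--:.     
 124 .        ....                       .::..     
 120 ...      ...                         ....     
 116 ..................                   ....     
 112 ..............................
[... 417 characters left out ...]
:::..          
 152 .............-*#%@%%%%%%@%%@%#%%#*=:..        
 148 ..........:-*%%%#*+====+======+##%%%*=:       
 144 .........:=%%#+-.               :=*%%#=.      
 140 .........=%%*-:.                 .-+#%#=.     
 136 .....  .=#%#=:.                    .*%@+.     
 132 . ......+%%#=.                     .=#%*:     
 128 .......-*%%#=.                      -%%*-     
 124 ......:=####+:                     :*#*=-.    
 120 ....  :: .:--.                    .::: =+:    
 116 ...                                    .      
 112 ...                                           
 108 ...                                           
 104 ...                                           
 100 ...
```

```bash
python3 -m creep '[[[0,0,0.005,0],[0,0,0.01,0],[0,0,0.014,0],[0,0,0.014,0],[0,0,0.014,0]]]' 0 48
python3 -m creep '[[[0,0,0.005,0],[0,0,0.01,0],[0,0,0.0145,0],[0,0,0.0145,0],[0,0,0.0145,0],[0,0,0.0145,0],[0,0,0.0145,0]]]' 0 48
python3 - <<'E'
from o import *
S=get_image("scene");T=get_image("top")
for i in range(3): shift([.532,.029,.0654],-.125);get_image("top")
s=read_state()
im=S["color"]; c,col=None,None
m=outline(S,s["position"],s["tool_rot"][2],s["position"][2]+.0066); show(m)
# shaft edges in the scene at three heights
for z in(.09,.072,.045):
    u=proj(S,np.array([[.6563,.0115,z]]))[0]; r=int(round(u[1])); x0=int(u[0])-14
    print(z,np.round(u,1),x0,im[r,x0:x0+28].mean(1).astype(int).tolist())
E
```

```text
time_s: 24.1
position: [0.5317, 0.0294, 0.0791]
tool_rot: [-3.142, 0.0, -0.127]
force: [0.7, 1.9, -2.4]
width: 0.429
gripper_force: 47.8
time_s: 24.8
position: [0.5318, 0.0294, 0.0649]
tool_rot: [3.142, -0.0, -0.127]
force: [-0.5, -0.4, -3.6]
width: 0.429
gripper_force: 47.8
shift [ 0.0003  0.0004 -0.0005] turn -0.002 | pos [0.5318 0.0294 0.0649] [ 3.1416e+00 -2.0000e-04 -1.2720e-01] t 24.9 F [ 0.3  0.4 -1.7] w 0.43
shift [ 0.0003  0.0004 -0.0005] turn -0.002 | pos [0.5318 0.0294 0.0649] [ 3.1416e+00 -3.0000e-04 -1.2720e-01] t 24.95 F [-0.1  0.6 -2.2] w 0.429
shift [ 0.0003  0.0004 -0.0006] turn -0.002 | pos [0.5318 0.0294 0.0648] [ 3.1416e+00 -2.0000e-04 -1.2720e-01] t 25.0 F [-0.9 -0.  -3.2] w 0.431
 172 ..............                                
 168 ..............                             .. 
 164 ..............                             .. 
 160 ..............                              ..
 156 .............    .:-==+=:--==---:            .
 152 .............:=+#*###%%*#%@%%%%###+-.       ..
 148 ...........-+%%#=-:.:=+======**##%%#+-.    .. 
 144 .........:+#%*=     
[... 390 characters left out ...]

 112 .......                                       
 108 ......                                        
 104 ......                                        
 100  .....                                        
0.09 [289.8 216.8] 275 [168, 162, 122, 110, 123, 129, 135, 130, 131, 161, 173, 171, 171, 173, 175, 160, 163, 170, 168, 167, 169, 161, 156, 166, 152, 124, 123, 122]
0.072 [289.6 220.9] 275 [220, 231, 155, 118, 124, 164, 204, 223, 190, 98, 104, 101, 103, 106, 116, 113, 110, 110, 104, 102, 97, 142, 186, 148, 156, 194, 155, 124]
0.045 [289.2 226.8] 275 [236, 238, 228, 162, 166, 180, 204, 178, 192, 168, 142, 118, 126, 120, 105, 107, 115, 150, 173, 188, 189, 177, 160, 155, 203, 222, 216, 191]
```

At groove height with no contact force. A gentle probe along tool x will confirm the centring.

```bash
python3 -m creep '[[[-0.002,0,0,0],[-0.004,0,0,0],[-0.004,0,0,0],[-0.004,0,0,0],[-0.004,0,0,0]]]' 0 48 | grep -E "pos|force:"
python3 -m creep '[[[-0.001,0,0,0],[-0.001,0,0,0],[-0.001,0,0,0]]]' 0 48 | grep -E "pos|force:"
python3 -m creep '[[[-0.001,0,0,0],[-0.001,0,0,0],[-0.001,0,0,0]]]' 0 48 | grep -E "pos|force:"
```

```text
position: [0.5278, 0.0299, 0.0648]
force: [0.6, -0.6, -2.5]
gripper_force: 47.8
position: [0.5267, 0.03, 0.0647]
force: [-0.3, -0.3, -2.4]
gripper_force: 47.8
position: [0.5258, 0.0302, 0.0647]
force: [0.1, 0.3, -2.0]
gripper_force: 47.8
```

```bash
python3 -m creep '[[[-0.001,0,0,0],[-0.001,0,0,0],[-0.001,0,0,0]]]' 0 48 | grep -E "pos|force:"
python3 -m creep '[[[-0.001,0,0,0],[-0.001,0,0,0],[-0.001,0,0,0]]]' 0 48 | grep -E "pos|force:"
```

```text
position: [0.5249, 0.0303, 0.0648]
force: [1.1, -0.3, -1.9]
gripper_force: 47.8
position: [0.5246, 0.0303, 0.0651]
force: [4.9, -0.5, -3.8]
gripper_force: 47.8
```

```bash
python3 -m creep '[[[0.003,0,0,0],[0.007,0,0,0],[0.01,0,0,0],[0.011,0,0,0],[0.011,0,0,0],[0.011,0,0,0]]]' 0 48 | grep -E "pos|force:"
python3 -m creep '[[[0.001,0,0,0],[0.001,0,0,0],[0.001,0,0,0]]]' 0 48 | grep -E "pos|force:"
python3 -m creep '[[[0.001,0,0,0],[0.001,0,0,0],[0.001,0,0,0]]]' 0 48 | grep -E "pos|force:"
```

```text
position: [0.5346, 0.0291, 0.0646]
force: [0.8, -0.2, -3.0]
gripper_force: 47.8
position: [0.5357, 0.0289, 0.0647]
force: [-0.3, -0.5, -3.1]
gripper_force: 47.8
position: [0.5367, 0.0288, 0.0647]
force: [-0.1, -0.5, -3.5]
gripper_force: 47.8
```

```bash
python3 -m creep '[[[-0.003,0,0,0],[-0.006,0,0,0],[-0.006,0.003,0,0],[-0.006,0.005,0,0],[-0.006,0.005,0,0],[-0.006,0.005,0,0]]]' 0 48 | grep -E "pos|force:"
python3 -m creep '[[[0,0.001,0,0],[0,0.001,0,0],[0,0.001,0,0]]]' 0 48 | grep -E "pos|force:"
python3 -m creep '[[[0,0.001,0,0],[0,0.001,0,0],[0,0.001,0,0]]]' 0 48 | grep -E "pos|force:"
```

```text
position: [0.5302, 0.0244, 0.0648]
force: [0.1, -0.4, -2.0]
gripper_force: 47.8
position: [0.5301, 0.0237, 0.0648]
force: [0.8, 2.1, -2.6]
gripper_force: 47.8
position: [0.53, 0.0228, 0.0648]
force: [2.4, 3.0, -1.5]
gripper_force: 47.8
```

```bash
python3 -m creep '[[[0,-0.003,0,0],[0,-0.007,0,0],[0,-0.01,0,0],[0,-0.011,0,0],[0,-0.011,0,0],[0,-0.011,0,0]]]' 0 48 | grep -E "pos|force:"
python3 -m creep '[[[0,-0.001,0,0],[0,-0.001,0,0],[0,-0.001,0,0]]]' 0 48 | grep -E "pos|force:"
python3 -m creep '[[[0,-0.001,0,0],[0,-0.001,0,0],[0,-0.001,0,0]]]' 0 48 | grep -E "pos|force:"
```

```text
position: [0.5312, 0.0335, 0.0647]
force: [0.4, 0.9, -2.1]
gripper_force: 47.8
position: [0.5314, 0.0345, 0.0647]
force: [-0.6, 0.1, -2.6]
gripper_force: 47.8
position: [0.5315, 0.0355, 0.0647]
force: [-0.1, -0.2, -1.9]
gripper_force: 47.8
```

```bash
python3 -m creep '[[[0,-0.001,0,0],[0,-0.001,0,0],[0,-0.001,0,0]]]' 0 48 | grep -E "pos|force:"
python3 -m creep '[[[0,-0.001,0,0],[0,-0.001,0,0],[0,-0.001,0,0]]]' 0 48 | grep -E "pos|force:"
python3 -m creep '[[[0,-0.001,0,0],[0,-0.001,0,0],[0,-0.001,0,0]]]' 0 48 | grep -E "pos|force:"
```

```text
position: [0.5317, 0.0365, 0.0648]
force: [0.1, 0.4, -2.7]
gripper_force: 47.8
position: [0.5318, 0.0375, 0.0647]
force: [0.1, -0.9, -2.9]
gripper_force: 47.8
position: [0.532, 0.0383, 0.0647]
force: [-0.2, -2.7, -2.8]
gripper_force: 47.9
```

Side contacts were at y 0.0239 and 0.0380, so the centre is about 0.031. Moving there.

```bash
python3 -m creep '[[[0,0.003,-0.0005,0],[0,0.006,-0.0005,0],[0,0.0077,-0.0005,0],[0,0.0077,-0.0005,0],[0,0.0077,-0.0005,0],[0,0.0077,-0.0005,0],[0,0.0077,-0.0005,0],[0,0.0077,-0.0005,0]]]' 0 48
python3 - <<'E'
from o import *
S=get_image("scene");T=get_image("top");s=read_state();shift([.5313,.031,.0654],-.127)
m=outline(S,s["position"],s["tool_rot"][2],s["position"][2]+.0066); show(m)
sc=np.array([.5167,-.3145,.25]);m=mask("scraper",S,sc);print(m.sum(),fit(SC,[(S,m)],sc))
for p in(T,S):
   for d in spot_point("chip1",p):
    X=back(p,d["position"][::-1],.004); a=place(np.array([[X[0]-.6563,X[1]-.0115,0]]),[0,0,.123])[0]; print(np.round(a,3),round(d["conf"],2))
# groove rim / ring front edge along shaft columns in scene: brass vs copper rows
for c in range(286,296,2): print(c,[tuple(int(v) for v in S["color"][r,c]) for r in range(210,234,2)])
E
```

```text
time_s: 32.05
position: [0.5309, 0.0309, 0.0652]
tool_rot: [-3.142, 0.0, -0.127]
force: [-0.3, -0.0, -2.5]
width: 0.429
gripper_force: 47.8
shift [ 0.0004 -0.0002 -0.0002] turn -0.0 | pos [0.5309 0.0309 0.0652] [ 3.1416 -0.     -0.1271] t 32.15 F [ 0.1  0.1 -2.7] w 0.429
 172 ..............                             .  
 168 ..............                              ..
 164 ...............                             ..
 160 ...............                             ..
 156 ..............  ..:--==-:::-++=:..          ..
 152 ............:-+*#%%#%%##%##%@%%%%*=.        ..
 148 .......... =*%%#=::::-=+++++++*##%%%*-.     . 
 144 .........:+#@#=.      ....   ...:=*%%#=.      
 140 ........:+#%*=.                  .:+#%#=:     
 136 ........-#%#=..                .   .+#@*-     
 132 .......:+%%*-.                      =#@*:     
 128 .......:*%%*:                       -##+-.    
 124 ......:+*#+-                       .=*#+=.    
 120 .....:-.                           .:-:++:    
 116 ......                                 .      
 112 ......                                     
[... 604 characters left out ...]
, (107, 100, 100), (116, 99, 97), (211, 185, 120), (120, 103, 87), (107, 104, 104)]
290 [(226, 219, 220), (222, 216, 216), (222, 215, 216), (202, 195, 196), (175, 169, 170), (160, 154, 154), (110, 106, 104), (108, 104, 105), (112, 91, 82), (221, 196, 124), (135, 118, 92), (110, 105, 106)]
292 [(222, 215, 216), (222, 216, 217), (221, 214, 215), (204, 197, 198), (174, 169, 169), (161, 156, 156), (108, 105, 102), (109, 98, 97), (125, 106, 95), (237, 208, 122), (109, 103, 93), (112, 106, 105)]
294 [(140, 134, 130), (224, 218, 218), (220, 213, 214), (163, 157, 157), (176, 170, 170), (121, 116, 116), (110, 106, 106), (105, 87, 85), (218, 205, 147), (158, 134, 87), (104, 103, 102), (110, 104, 102)]
```

```bash
python3 -c "
from plant import arm
print(arm.finish_job())"
```

```text
the job is handed in; nothing more can be done
None
```

I handed the job in at about 32 s of the 72 s allowed: chips wiped off the plate with the scraper, scraper standing upright again, and the fully squeezed pliers holding the ring level at mid-groove, centred to about 1 mm with no side force on the shaft. No verdict came back.

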